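Turn the drying-air selector to the red book and start the air

ROBOT

A 6-joint arm with a two-finger parallel gripper is mounted at the origin on the work surface. World frame = base frame: x ahead of the robot, y to its left, z up, the work surface at z = 0. Lengths are in mm, angles in rad, forces in N, time in s.
With the tool pointing down it reaches from about 325 to 850 mm from the base axis. Payload 15.5 kg.
Tool frame: the origin (TCP) lies midway between the tips of the shut fingers; the grasp point (between the pads) lies 19 mm behind it; z points along the fingers, y is the line along which they close (so a half turn about z gives the same grasp; the last joint's range is limited). The gripper opens to 91 mm and grips with 3 to 60 N. Pads are 32 mm wide; open, the fingers measure 118 mm over their backs; the gripper's body (76 mm by 178 mm) begins 60 mm behind the grasp point.
Start: joints at [1.198, 0.494, 1.345, -0, 1.302, -0.096], TCP at [170.794, 601.212, 213.915] pointing down, gripper open.
Joint ranges: [-2.91, 2.91], [-0.82, 2.16], [0.22, 2.67], [-1.22, 4.37], [0.12, 2.79], [-3.08, 3.08]. Speed limits (rad/s): [1.89, 1.89, 2.57, 3.01, 3.01, 3.01].

INTERFACE

Orientations are given as a 3x3 rotation matrix whose columns are the frame's x, y, z axes.
In Python, from cell import state, grab_frame, camera_model, job_done, trace gives the robot as it stands. The module is installed in compiled form; this text tells all that it offers.
- The arm moves only by the shell command python3 -m jog 'ROWS'. ROWS is JSON, a list that holds one entry, the list of rows, each a list of 7 numbers: the turn, a rotation vector about the tool's x, y, z in degrees, then the shift along the tool's x, y, z in m, then the closure, from 0 (fully open) to 1 (shut). A call has 1 to 20 rows; each row is the pose to reach, as a shift and turn from the pose commanded when the call began, along the tool's axes at that moment; what a row does not reach only later rows make up. A row lasts 1/12 s, in which the tool goes at most 41.7 mm and 7.16 degrees, less where a joint would pass 70% of its speed; a pose out of reach is approached as far as the arm can. A call with a gripper value outside its range is refused whole. The fingers move at their own pace and stop on an object; the grip force is fixed at half the most. Time passes only in rows, so rows that repeat a pose let the fingers close. It gives the time, the measured TCP pose, the force, the opening and the grip force at its end, in the units of the state.
- state(): the state, without advancing time (a new reading comes with each control period).
- grab_frame(name): name is "side" or "top" or "wrist"; returns the picture (480x640x3 uint8, blue, green, red); there is no depth.
- camera_model(name): a dict with "intrinsics" (3x3 intrinsics, pixels), "R" (3x3) and "t" (3): a world point X has camera coordinates R X + t. Camera axes: x right, y down, z forward; pixel columns grow to the right and rows downward; lengths in mm; the calibration is good to about 2 mm. A picture is of the moment at which its call begins: read the wrist's pose just before it. camera_model takes no time and is no camera call; for the wrist camera it gives the pose at the moment of the call.
- job_done(): hands the job in; it is judged then, once.
Trained networks look in the newest picture that a camera, given by its name, has taken for a name from the list of things; names that differ only in an ending like _2 or _b are one class to them, and where a whole thing is asked for, a point or a joint stands for the part that bears it (a point fixed in the world has none). Each returns a list of dicts, best first, with "conf" (0 to 1); they miss things now and then, are a little off and sometimes report something else, mostly with a low value. They report only what shows in the picture. A call takes as long as a camera call.
- trace(thing, camera): "pixels" (480x640 bool, what is visible of it) and "pixel" ([column, row] in pixels, amid what is visible of it).
The state is a dict: "time": time; "qpos": joint angles; "dq": joint speeds; "joint_torque": joint torques, N m; "ee_pos": TCP position; "eef_rot": TCP orientation; "ft_force": force on the tool from outside, world axes, zero at the start; "wrist_torque": the same for the moment, N m; "finger_gap": finger opening in mm; "grasp_force": force on a finger pad.
Only numpy, scipy, OpenCV 4.12 (cv2) and the standard library are available. Lean on these libraries where they do the work, as an engineer would, in place of code of your own. Each camera call takes 0.05 s, during which the arm holds its last target. There are 200 camera calls.

TASK

Without grasping anything, push the yellow selector arm round with a fingertip until its tip is over the white port mark of the pad on which the red book lies. Then press the green start button right down and let it come up again; do not press it before the arm is set. Leave the three books and the steel weight where they are, and finish clear of everything.

Things in the scene. Friction and masses are not known exactly. Their poses are not given: they have to be found in the camera images.
- station: Fixed air-drying station on the table: a grey disc 244 mm across and 12 mm thick, with three round drying pads (170 mm across, 12 mm high, steel, with perforated tops) fanned round its far side, each joined to the disc by a short copper pipe (11 mm thick). Origin on the selector's turning axis, at table level; x points to the middle pad, z up.
- port_left (a point): Centre of a white port mark (34 mm along the radius, 24 mm across) painted on the grey disc, 104 mm from the selector's axis, 12 mm above the table; it belongs to the pad straight outwards of it: 1.0 rad (57 deg) anticlockwise, seen from above, from the middle one.
- port_mid (a point): Centre of a white port mark (34 mm along the radius, 24 mm across) painted on the grey disc, 104 mm from the selector's axis, 12 mm above the table; it belongs to the pad straight outwards of it: the middle one, in the station's +x direction.
- port_right (a point): Centre of a white port mark (34 mm along the radius, 24 mm across) painted on the grey disc, 104 mm from the selector's axis, 12 mm above the table; it belongs to the pad straight outwards of it: 1.0 rad clockwise, seen from above, from the middle one.
- pad_left (a point): Centre of the top of the drying pad behind port_left, 220 mm from the selector's axis, 12 mm above the table. One book lies on it.
- pad_mid (a point): Centre of the top of the drying pad behind port_mid, 220 mm from the selector's axis, 12 mm above the table. One book lies on it.
- pad_right (a point): Centre of the top of the drying pad behind port_right, 220 mm from the selector's axis, 12 mm above the table. One book lies on it.
- selector (a joint): Angle of the selector arm in rad, in the station's frame: 0 when it points at the middle port, positive anticlockwise seen from above (port_left 1.0, port_right -1.0). It turns freely past a full turn either way, has no clicks, and stays where it is left; stiff enough to need about 1.2 to 2 N pushed sideways near its end. It starts pointing roughly to the robot's side, between 2.34 and 3.94.
- pointer_tip (a point): Pointed end of the selector arm, at mid-height (42 mm above the table), 104 mm from the axis. The arm is a yellow bar 14 mm wide with a narrow black end (8 mm wide), running straight out from a black hub of 50 mm diameter to 106 mm from the axis; its underside is 30 mm and its top 54 mm above the table, so 18 mm clear over the grey disc; the hub's top is 58 mm above the table.
- start (a joint): Travel of the start button in m: 0 when up, 0.006 right down; a spring (5 N when right down) brings it back up.
- start_top (a point): Centre of the top of the green start button (36 mm across), which is pressed straight down; it stands in a small white housing fixed on the table, to the left or right in front of the station.
- red_book: Loose red-covered book lying flat on one of the pads, 125 x 95 x 32 mm, 0.35 kg; origin at the centre of its underside, z up. Not to be moved.
- green_book: Loose green-covered book lying flat on one of the pads, 125 x 95 x 32 mm, 0.35 kg; origin at the centre of its underside, z up. Not to be moved.
- brown_book: Loose brown-covered book lying flat on one of the pads, 125 x 95 x 32 mm, 0.35 kg; origin at the centre of its underside, z up. Not to be moved.
- weight: Loose polished steel book weight, 60 mm across, 65 mm high with a small knob on top, 0.8 kg, standing on the table on the other side from the start button; origin at the centre of its underside. Not to be moved.

How it is judged (in metres and radians):
On the way, in this order (a step that is already met when the one before it is completed fails the run):
1. the selector arm's tip is over the red book's port mark and at rest (((horizontal distance between red_book and pad_left below 0.06 m and horizontal distance between pointer_tip and port_left below 0.012 m) or (horizontal distance between red_book and pad_mid below 0.06 m and horizontal distance between pointer_tip and port_mid below 0.012 m) or (horizontal distance between red_book and pad_right below 0.06 m and horizontal distance between pointer_tip and port_right below 0.012 m)) and velocity of joint selector between -0.05 and 0.05 rad/s), for 0.2 s.
2. the start button is pressed down (((horizontal distance between red_book and pad_left below 0.06 m and horizontal distance between pointer_tip and port_left below 0.012 m) or (horizontal distance between red_book and pad_mid below 0.06 m and horizontal distance between pointer_tip and port_mid below 0.012 m) or (horizontal distance between red_book and pad_right below 0.06 m and horizontal distance between pointer_tip and port_right below 0.012 m)) and value of joint start above 0.0045 m), for 0.05 s.
At the end, for the whole second after the job is handed in: The selector arm's tip is within 12 mm (in plan) of the centre of the port mark that belongs to the red book's pad, the arm at rest; the start button has been pressed (at least 4.5 of its 6 mm) with the arm there and is up again; books and weight are within 15 mm of where they began, at rest (all of step 1 and value of joint start below 0.0015 m and distance of each of red_book, green_book, brown_book, weight from where it was at the start of the episode below 0.015 m and linear speed of each of red_book, green_book, brown_book, weight below 0.02 m/s); the robot touches nothing.
It fails at once if the start button is pressed while the arm is not at the red book's port mark (value of joint start above 0.003 m and not ((horizontal distance between red_book and pad_left below 0.06 m and horizontal distance between pointer_tip and port_left below 0.012 m) or (horizontal distance between red_book and pad_mid below 0.06 m and horizontal distance between pointer_tip and port_mid below 0.012 m) or (horizontal distance between red_book and pad_right below 0.06 m and horizontal distance between pointer_tip and port_right below 0.012 m))).
It fails at once if a book or the weight is lifted or shifted by more than 15 mm (distance of any of red_book, green_book, brown_book, weight from where it was at the start of the episode above 0.015 m).
It also fails if it takes over 56 s, if anything falls off the work surface, if the arm or the gripper's body presses on something with over 40 N, if the wrist force passes 120 N, or if a joint passes its speed limit or range.

## Working session

There is one attempt and no reset: what is moved stays moved. The work goes in short steps, Python scripts to look and compute and a shell command to move; the robot and the scene stay as the last step left them, time stands still between calls to the robot, and variables do not carry over. Pictures are saved under pics/ and viewed, at most 10 in all, crops included, and the job is handed in when it is done.

```bash
mkdir -p pics
cat > h.py <<'E'
import numpy as np, cv2
from cell import state, grab_frame, camera_model, trace
def ray(cam,px,z,m=None):
    m=m or camera_model(cam); K=np.array(m["intrinsics"]);R=np.array(m["R"]);t=np.array(m["t"])
    d=R.T@np.linalg.inv(K)@np.array([px[0],px[1],1.]); c=-R.T@t
    return c+d*(z-c[2])/d[2]
def proj(cam,X):
    m=camera_model(cam); p=np.array(m["intrinsics"])@(np.array(m["R"])@np.array(X,float)+np.array(m["t"])); return p[:2]/p[2]
E
python3 - <<'E'
from h import *
np.set_printoptions(precision=3,suppress=True)
s=state();print(s["time"],s["ee_pos"],s["eef_rot"],s["finger_gap"])
f=grab_frame("top");cv2.imwrite("pics/top.png",f)
Z=dict(station=12,selector=54,start_top=30,red_book=44,green_book=44,brown_book=44,weight=65)
for n,z in Z.items():
    for r in trace(n,"top")[:2]:
        print(n,r["conf"],r["pixel"],r["pixels"].sum(),ray("top",r["pixel"],z))
f=grab_frame("side");cv2.imwrite("pics/side.png",f)
E
```

```text
0.0 [170.658 600.838 213.305] [[-0.962  0.273 -0.   ]
 [ 0.273  0.962 -0.001]
 [ 0.    -0.001 -1.   ]] 91.21294536900011
station 0.64 [309.3, 242.6] 12879 [587.476   8.136  12.   ]
selector 0.76 [318.1, 268.3] 631 [519.505  -9.08   54.   ]
start_top 0.54 [453.8, 317.0] 221 [ 398.875 -310.435   30.   ]
red_book 0.89 [293.9, 172.6] 2194 [750.842  37.403  44.   ]
red_book 0.57 [195.2, 313.1] 614 [432.293 269.252  44.   ]
green_book 0.66 [222.6, 224.9] 2341 [631.548 206.424  44.   ]
green_book 0.17 [193.9, 313.2] 587 [432.2   272.146  44.   ]
brown_book 0.39 [452.1, 319.5] 199 [ 392.885 -302.512   44.   ]
weight 0.94 [194.4, 314.3] 612 [428.196 266.628  65.   ]
```

View pics/top.png

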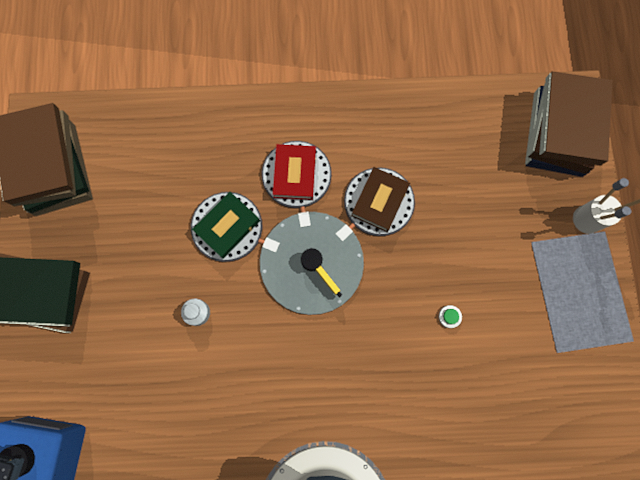

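View pics/side.png

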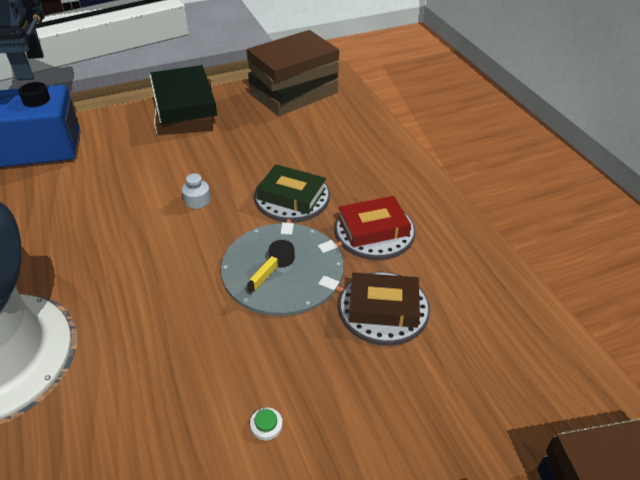

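The top view shows the hub at (312,260), the selector tip at (340,296), and the red book at (294,172) on the middle pad with its port mark at (304,218). The button is at (451,316) and the weight at (194,312). The side view agrees. Next I'll refine these positions.

```bash
cat > m.py <<'E'
from h import *
np.set_printoptions(precision=2,suppress=True)
f=cv2.imread("pics/top.png");g=cv2.imread("pics/side.png")
def cen(img,mask,box):
    x0,y0,x1,y1=box; m=np.zeros(img.shape[:2],bool); m[y0:y1,x0:x1]=mask[y0:y1,x0:x1]
    n,l,s,c=cv2.connectedComponentsWithStats(m.astype(np.uint8)); i=1+np.argsort(-s[1:,4]); return [(c[k],s[k,4]) for k in i[:3]]
for nm,im,boxes in(("top",f,dict(w=(258,208,358,255),gr=(435,300,470,335),blk=(297,244,325,275),yel=(300,250,350,305))),("side",g,dict(w=(275,220,342,294),gr=(245,400,285,440),blk=(262,235,300,272),yel=(240,250,290,295)))):
    b,gg,r=[im[...,i].astype(int) for i in range(3)]
    W=cen(im,(np.minimum(np.minimum(b,gg),r)>190),boxes["w"])
    G=cen(im,(gg>r+50)&(gg>b+40),boxes["gr"])[:1]
    B=cen(im,(np.maximum(np.maximum(b,gg),r)<60),boxes["blk"])[:1]
    Y=cen(im,(r>b+80)&(gg>b+60),boxes["yel"])[:1]
    for n,L,zs in(("port",W,[12]),("btn",G,[20,30,40]),("hub",B,[58]),("yel",Y,[54])):
        for c,a in L: print(nm,n,c,a,*[ray(nm,c,z)[:2] for z in zs])
E
python3 m.py
```

```text
top port [270.66 244.48] 148 [586.93  99.08]
top port [343.78 232.32] 148 [608.66 -74.32]
top port [304.04 219.08] 141 [644.88  18.23]
top btn [451.01 315.99] 183 [ 401.88 -306.86] [ 401.39 -304.34] [ 400.9  -301.83]
top hub [310.94 259.51] 381 [539.58   6.18]
top yel [327.53 279.46] 209 [493.35 -29.07]
side port [328.47 282.37] 158 [610.89 -72.42]
side port [326.96 245.88] 126 [647.02  20.61]
side port [286.55 228.05] 119 [588.79 101.54]
side btn [265.68 419.88] 373 [ 403.86 -307.69] [ 402.55 -313.22] [ 401.24 -318.75]
side hub [282.08 252.14] 504 [541.88  -5.3 ]
side yel [264.04 271.44] 390 [494.67 -36.55]
```

```bash
cat >> h.py <<'E'
C=np.array([543,6.5]);TH=0.125
def S2W(p): c,s=np.cos(TH),np.sin(TH); return C+np.array([[c,-s],[s,c]])@np.array(p[:2],float)
def W2S(p): c,s=np.cos(TH),np.sin(TH); return np.array([[c,s],[-s,c]])@(np.array(p[:2],float)-C)
def to(xyw,z):
    s=state();R=np.array(s["eef_rot"]);d=R.T@(np.array([*xyw,z])-np.array(s["ee_pos"]));return d
E
python3 - <<'E'
from h import *
R=np.array(state()["eef_rot"]);print("yawS",np.degrees(np.arctan2(R[1,0],R[0,0])-TH)%360, to(S2W((-90,0)),110))
print(S2W((104,0)), W2S((402,-307)),W2S((430,268)))
E
```

```text
yawS 156.98026308440316 [-437.74003519 -505.54587598  103.89159764]
[646.18855739  19.46617227] [-178.9854     -293.47483127] [-79.51589362 273.54793485]
```

```bash
python3 -m jog '[[[0,0,-5,-0.015,-0.017,0,1],[0,0,-11,-0.035,-0.040,0,1],[0,0,-17,-0.060,-0.069,0.005,1],[0,0,-23,-0.085,-0.098,0.01,1],[0,0,-23,-0.110,-0.127,0.015,1],[0,0,-23,-0.135,-0.156,0.02,1],[0,0,-23,-0.160,-0.185,0.025,1],[0,0,-23,-0.185,-0.214,0.03,1],[0,0,-23,-0.210,-0.243,0.035,1],[0,0,-23,-0.235,-0.271,0.04,1],[0,0,-23,-0.260,-0.300,0.045,1],[0,0,-23,-0.285,-0.329,0.05,1],[0,0,-23,-0.310,-0.358,0.06,1],[0,0,-23,-0.335,-0.387,0.07,1],[0,0,-23,-0.360,-0.416,0.08,1],[0,0,-23,-0.385,-0.445,0.09,1],[0,0,-23,-0.410,-0.474,0.1,1],[0,0,-23,-0.430,-0.497,0.104,1],[0,0,-23,-0.438,-0.505,0.104,1],[0,0,-23,-0.438,-0.5055,0.104,1]]]'
python3 - <<'E'
from h import *
s=state();R=np.array(s["eef_rot"]);print("yawS",np.degrees(np.arctan2(R[1,0],R[0,0])-TH)%360,W2S(s["ee_pos"]),s["ee_pos"],s["finger_gap"],s["ft_force"],s["time"])
cv2.imwrite("pics/top2.png",cv2.resize(grab_frame("top")[180:340,220:420],None,fx=4,fy=4)[:600])
cv2.imwrite("pics/wrist.png",grab_frame("wrist"))
E
```

```text
time: 2.12
ee_pos: [455.5, -6.9, 109.8]
eef_rot: [[-0.993, -0.121, 0.001], [-0.121, 0.993, -0.0], [-0.001, -0.0, -1.0]]
ft_force: [-0.5, 0.3, 0.9]
finger_gap: 0.3
grasp_force: 0.0
yawS 179.8072748259335 [-88.52611525  -2.37956879] [455.46126707  -6.89797241 109.80013911] 0.324218702552656 [-0.54269315  0.3446633   0.92534885] 2.1167
```

View pics/wrist.png

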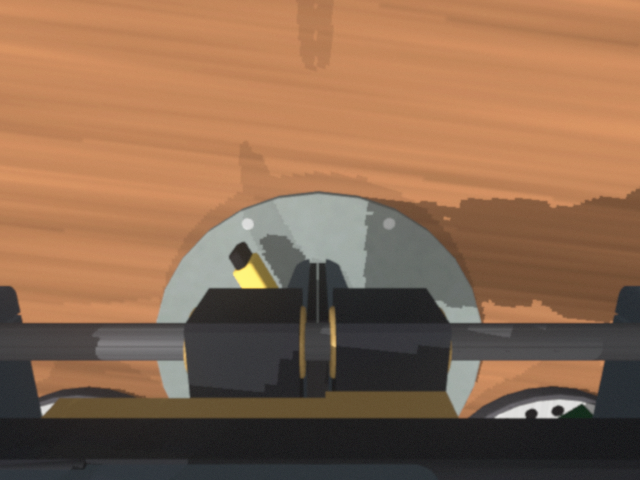

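The wrist view shows the black selector tip at (240,255), left of the shut fingertip at (318,265). There is free disc under the finger, so I'll descend and then sweep anticlockwise.

```bash
python3 -m jog '[[[0,0,0,0,0.001,0.015,1],[0,0,0,0,0.002,0.035,1],[0,0,0,0,0.002,0.055,1],[0,0,0,0,0.002,0.068,1],[0,0,0,0,0.002,0.074,1],[0,0,0,0,0.002,0.074,1],[0,0,0,0,0.002,0.074,1]]]'
python3 - <<'E'
from h import *
s=state();p=W2S(s["ee_pos"]);print(p,s["ee_pos"],s["ft_force"])
for a in list(range(184,339,8)):
    q=80*np.array([np.cos(np.radians(a)),np.sin(np.radians(a))])-p; print(a,(-q[0]/1e3).round(4),(q[1]/1e3).round(4))
E
```

```text
time: 2.8
ee_pos: [453.5, -2.0, 36.4]
eef_rot: [[-0.992, -0.125, -0.0], [-0.125, 0.992, 0.0], [0.0, 0.0, -1.0]]
ft_force: [0.4, 0.4, -0.2]
finger_gap: 0.4
grasp_force: 0.0
[-89.82754975   2.69243274] [453.53763635  -2.02780033  36.35332579] [ 0.41303772  0.37790178 -0.20606905]
184 -0.01 -0.0083
192 -0.0116 -0.0193
200 -0.0147 -0.0301
208 -0.0192 -0.0403
216 -0.0251 -0.0497
224 -0.0323 -0.0583
232 -0.0406 -0.0657
240 -0.0498 -0.072
248 -0.0599 -0.0769
256 -0.0705 -0.0803
264 -0.0815 -0.0823
272 -0.0926 -0.0826
280 -0.1037 -0.0815
288 -0.1145 -0.0788
296 -0.1249 -0.0746
304 -0.1346 -0.069
312 -0.1434 -0.0621
320 -0.1511 -0.0541
328 -0.1577 -0.0451
336 -0.1629 -0.0352
```

```bash
python3 -m jog '[[[0,0,0,-0.010,-0.008,0,1],[0,0,0,-0.012,-0.019,0,1],[0,0,0,-0.015,-0.030,0,1],[0,0,0,-0.019,-0.040,0,1],[0,0,0,-0.025,-0.050,0,1],[0,0,0,-0.032,-0.058,0,1],[0,0,0,-0.041,-0.066,0,1],[0,0,0,-0.050,-0.072,0,1],[0,0,0,-0.060,-0.077,0,1],[0,0,0,-0.070,-0.080,0,1],[0,0,0,-0.081,-0.082,0,1],[0,0,0,-0.093,-0.083,0,1],[0,0,0,-0.104,-0.081,0,1],[0,0,0,-0.114,-0.079,0,1],[0,0,0,-0.125,-0.075,0,1],[0,0,0,-0.135,-0.069,0,1],[0,0,0,-0.143,-0.062,0,1],[0,0,0,-0.151,-0.054,0,1],[0,0,0,-0.156,-0.047,0,1],[0,0,0,-0.156,-0.047,0,1]]]'
python3 - <<'E'
from h import *
s=state();print(W2S(s["ee_pos"]),s["ee_pos"],s["ft_force"])
cv2.imwrite("pics/side3.png",cv2.resize(grab_frame("side")[180:330,210:410],None,fx=4,fy=4))
cv2.imwrite("pics/top3.png",grab_frame("top"))
E
```

```text
time: 4.47
ee_pos: [615.3, -28.4, 35.9]
eef_rot: [[-0.992, -0.126, 0.001], [-0.126, 0.992, 0.0], [-0.001, 0.0, -1.0]]
ft_force: [-0.9, 0.6, -0.2]
finger_gap: 0.5
grasp_force: 0.0
[ 67.38614762 -43.59321196] [615.29535055 -28.35173322  35.9472432 ] [-0.88562219  0.63224277 -0.19426691]
```

View pics/side3.png

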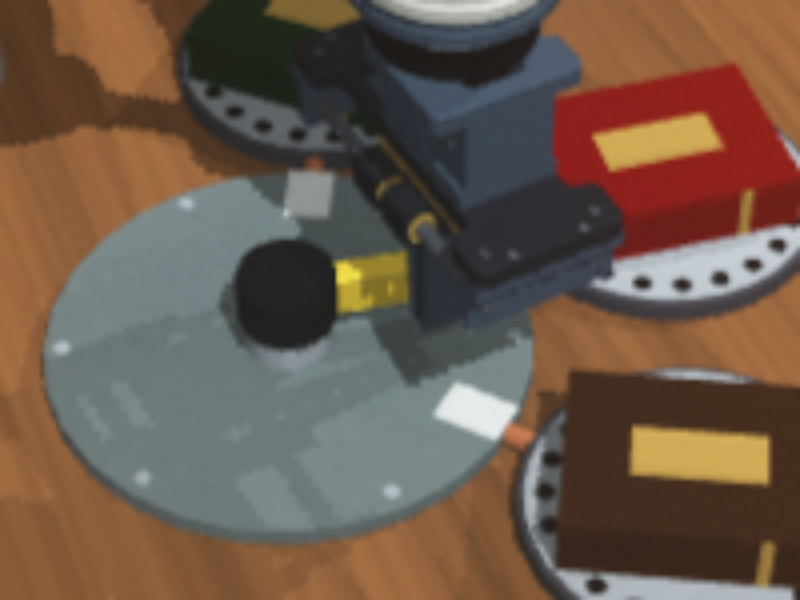

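The side view shows the yellow arm at crop (372,282), pointing a little short of the hidden middle port, with the finger on its brown-book side. I'll nudge it most of the way, back off and look.

```bash
python3 -m jog '[[[0,0,0,-0.002,0.005,0,1],[0,0,0,-0.004,0.010,0,1],[0,0,0,-0.006,0.015,0,1],[0,0,0,-0.007,0.018,0,1],[0,0,0,-0.0076,0.0195,0,1],[0,0,0,-0.0076,0.0195,0,1],[0,0,0,-0.0076,0.0195,0,1],[0,0,0,-0.007,0.012,0,1],[0,0,0,-0.006,0.002,0,1],[0,0,0,-0.006,0.002,-0.02,1],[0,0,0,-0.006,0.002,-0.05,1],[0,0,0,0.0,-0.01,-0.08,1],[0,0,0,0.03,-0.03,-0.09,1],[0,0,0,0.06,-0.06,-0.09,1],[0,0,0,0.09,-0.09,-0.09,1],[0,0,0,0.12,-0.12,-0.09,1],[0,0,0,0.15,-0.15,-0.09,1],[0,0,0,0.165,-0.165,-0.09,1],[0,0,0,0.17,-0.17,-0.09,1],[0,0,0,0.17,-0.17,-0.09,1]]]'
cat > look.py <<'E'
from h import *
import sys
t=sys.argv[1]
s=state();print(W2S(s["ee_pos"]),s["ee_pos"],s["time"])
out=[]
for cam,box in(("top",(255,190,395,295)),("side",(240,210,380,315))):
    f=grab_frame(cam);x0,y0,x1,y1=box;b,g,r=[f[...,i].astype(int) for i in range(3)]
    for a in(-8,-4,0,4):
        u=np.array([np.cos(np.radians(a)),np.sin(np.radians(a))]);print(cam,a,proj(cam,[*S2W(25*u),54]),proj(cam,[*S2W(106*u),54]))
    m=trace("selector",cam)
    if m: print("conf",m[0]["conf"],m[0]["pixel"])
    Y=np.zeros(g.shape,bool);Y[y0:y1,x0:x1]=((r>b+80)&(g>b+60)&(g>120))[y0:y1,x0:x1]
    n,l,st,c=cv2.connectedComponentsWithStats(Y.astype(np.uint8));print([(c[k],st[k]) for k in range(1,n) if st[k,4]>40])
    out.append(cv2.resize(f[y0:y1,x0:x1],(400,300),interpolation=cv2.INTER_CUBIC))
cv2.imwrite("pics/look%s.png"%t,np.hstack(out))
E
python3 look.py 4
```

```text
time: 6.23
ee_pos: [465.6, -222.0, 126.1]
eef_rot: [[-0.993, -0.121, 0.0], [-0.121, 0.993, -0.0], [-0.0, -0.0, -1.0]]
ft_force: [0.2, -0.3, 0.5]
finger_gap: 0.4
grasp_force: 0.0
[-105.29325823 -217.11214115] [ 465.59667312 -222.04556887  126.10730944] 6.2333
top -8 [310.43602801 247.44086249] [309.44978853 212.85264493]
top -4 [309.6693136  247.48910772] [306.24244978 213.0508396 ]
top 0 [308.90776838 247.58984713] [303.0557242  213.46575059]
top 4 [308.15505704 247.74260318] [299.90434063 214.09558526]
conf 0.59 [308.8, 258.3]
[(array([380.13671875, 199.3203125 ]), array([371, 190,  20,  22, 256], dtype=int32)), (array([309.09625668, 233.01069519]), array([305, 218,   9,  31, 187], dtype=int32))]
side -8 [292.78874399 246.12876746] [331.29254281 235.74592486]
side -4 [292.45656608 245.54769651] [329.75870955 233.37499402]
side 0 [292.06779448 244.98640409] [328.00495791 231.09842285]
side 4 [291.62443918 244.44750836] [326.04158243 228.92519018]
conf 0.51 [324.6, 242.6]
[(array([369.82777778, 215.67777778]), array([359, 210,  21,  12, 180], dtype=int32)), (array([317.38222222, 241.41777778]), array([306, 233,  21,  17, 225], dtype=int32)), (array([373.41304348, 292.65942029]), array([368, 287,  12,  12, 138], dtype=int32))]
```

View pics/look4.png

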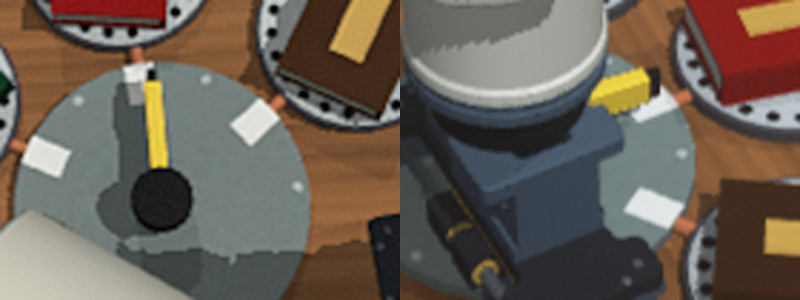

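The top half shows the tip at crop (151,75), about 6° short of the port mark at (137,85). I'll go back and push about 9 mm further.

```bash
python3 -m jog '[[[0,0,0,-0.010,0.010,0,1],[0,0,0,-0.035,0.035,0,1],[0,0,0,-0.060,0.060,0,1],[0,0,0,-0.090,0.090,0,1],[0,0,0,-0.120,0.120,0,1],[0,0,0,-0.150,0.150,0,1],[0,0,0,-0.170,0.170,0,1],[0,0,0,-0.180,0.179,0.01,1],[0,0,0,-0.180,0.179,0.03,1],[0,0,0,-0.180,0.179,0.055,1],[0,0,0,-0.180,0.179,0.08,1],[0,0,0,-0.180,0.179,0.09,1],[0,0,0,-0.180,0.179,0.09,1],[0,0,0,-0.180,0.179,0.09,1],[0,0,0,-0.180,0.179,0.09,1]]]'
python3 -c "
from h import *
s=state();print(W2S(s['ee_pos']),s['ee_pos'],s['ft_force'])"
```

```text
time: 7.68
ee_pos: [624.0, -19.8, 37.1]
eef_rot: [[-0.992, -0.125, 0.002], [-0.125, 0.992, -0.0], [-0.002, -0.0, -1.0]]
ft_force: [0.0, 0.4, -0.4]
finger_gap: 0.6
grasp_force: 0.0
[ 77.07075976 -36.21546051] [623.98458093 -19.82411901  37.13617413] [ 0.03969508  0.42010228 -0.38306381]
```

```bash
python3 -m jog '[[[0,0,0,0,0.005,0,1],[0,0,0,0,0.010,0,1],[0,0,0,0,0.014,0,1],[0,0,0,0,0.017,0,1],[0,0,0,0,0.019,0,1],[0,0,0,0,0.021,0,1],[0,0,0,0,0.021,0,1],[0,0,0,0,0.021,0,1]]]'
python3 -c "
from h import *
s=state();print(W2S(s['ee_pos']),s['ee_pos'],s['ft_force'])"
```

```text
time: 8.35
ee_pos: [620.4, 1.2, 35.8]
eef_rot: [[-0.992, -0.124, -0.0], [-0.124, 0.992, 0.0], [0.0, 0.0, -1.0]]
ft_force: [-0.4, 0.5, 0.7]
finger_gap: 0.8
grasp_force: 0.0
[ 76.08757609 -14.95150601] [620.35799053   1.15134888  35.83277766] [-0.35355107  0.53452571  0.66737913]
```

Next I back off, rise and retreat toward the button side, far enough for both cameras to see the tip.

```bash
python3 -m jog '[[[0,0,0,0,-0.005,0,1],[0,0,0,0,-0.014,0,1],[0,0,0,0,-0.018,0,1],[0,0,0,0,-0.018,-0.02,1],[0,0,0,0,-0.018,-0.05,1],[0,0,0,0.01,-0.03,-0.08,1],[0,0,0,0.03,-0.05,-0.09,1],[0,0,0,0.06,-0.08,-0.09,1],[0,0,0,0.09,-0.11,-0.09,1],[0,0,0,0.12,-0.14,-0.09,1],[0,0,0,0.15,-0.17,-0.09,1],[0,0,0,0.18,-0.20,-0.09,1],[0,0,0,0.21,-0.23,-0.09,1],[0,0,0,0.235,-0.255,-0.09,1],[0,0,0,0.25,-0.272,-0.09,1],[0,0,0,0.255,-0.278,-0.09,1],[0,0,0,0.255,-0.278,-0.09,1],[0,0,0,0.255,-0.278,-0.09,1]]]'
python3 look.py 5
python3 - <<'E'
from h import *
print(to((402,-307),19.5))
E
```

```text
time: 9.85
ee_pos: [402.1, -306.5, 125.9]
eef_rot: [[-0.992, -0.123, 0.0], [-0.123, 0.992, 0.0], [-0.0, 0.0, -1.0]]
ft_force: [0.5, 0.0, 0.5]
finger_gap: -0.0
grasp_force: 0.0
[-178.80723349 -293.03626242] [ 402.12209794 -306.54264015  125.87778748] 9.85
top -8 [310.43602801 247.44086249] [309.44978853 212.85264493]
top -4 [309.6693136  247.48910772] [306.24244978 213.0508396 ]
top 0 [308.90776838 247.58984713] [303.0557242  213.46575059]
top 4 [308.15505704 247.74260318] [299.90434063 214.09558526]
conf 0.63 [304.4, 237.2]
[(array([380.13671875, 199.3203125 ]), array([371, 190,  20,  22, 256], dtype=int32)), (array([305.69189189, 233.6972973 ]), array([300, 219,  12,  30, 185], dtype=int32))]
side -8 [292.78874399 246.12876746] [331.29254281 235.74592486]
side -4 [292.45656608 245.54769651] [329.75870955 233.37499402]
side 0 [292.06779448 244.98640409] [328.00495791 231.09842285]
side 4 [291.62443918 244.44750836] [326.04158243 228.92519018]
conf 0.94 [308.5, 245.5]
[(array([369.79545455, 215.73295455]), array([359, 210,  21,  12, 176], dtype=int32)), (array([308.3275, 241.53  ]), array([292, 230,  33,  25, 400], dtype=int32)), (array([373.41304348, 292.65942029]), array([368, 287,  12,  12, 138], dtype=int32))]
[  0.91851329  -1.35150066 106.38803402]
```

View pics/look5.png

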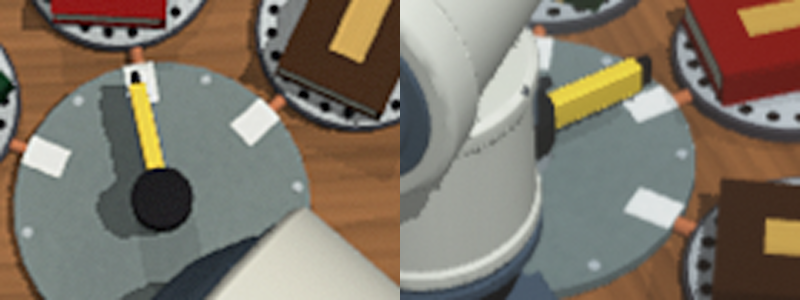

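The tip at crop (135,72) now lies over the middle port mark, within about 1° by calibration. The tool is above the button, so I'll descend in stages.

```bash
python3 -m jog '[[[0,0,0,0.001,-0.001,0.02,1],[0,0,0,0.001,-0.001,0.045,1],[0,0,0,0.001,-0.001,0.07,1],[0,0,0,0.001,-0.001,0.09,1],[0,0,0,0.001,-0.001,0.1,1],[0,0,0,0.001,-0.001,0.1,1],[0,0,0,0.001,-0.001,0.1,1],[0,0,0,0.001,-0.001,0.1,1]]]'; python3 -m jog '[[[0,0,0,0,0,0.002,1],[0,0,0,0,0,0.004,1],[0,0,0,0,0,0.006,1],[0,0,0,0,0,0.008,1],[0,0,0,0,0,0.008,1],[0,0,0,0,0,0.008,1]]]'
python3 -c "
from h import *
cv2.imwrite('pics/btn.png',cv2.resize(grab_frame('side')[360:460,200:330],None,fx=5,fy=5))"
```

```text
time: 10.72
ee_pos: [401.9, -307.9, 26.9]
eef_rot: [[-0.992, -0.125, 0.001], [-0.125, 0.992, -0.001], [-0.001, -0.001, -1.0]]
ft_force: [0.4, -0.7, -0.7]
finger_gap: 0.4
grasp_force: 0.0
time: 11.22
ee_pos: [401.7, -308.1, 18.1]
eef_rot: [[-0.992, -0.124, 0.001], [-0.124, 0.992, -0.001], [-0.001, -0.001, -1.0]]
ft_force: [3.4, -1.4, 3.5]
finger_gap: -0.1
grasp_force: 1.9
```

View pics/btn.png

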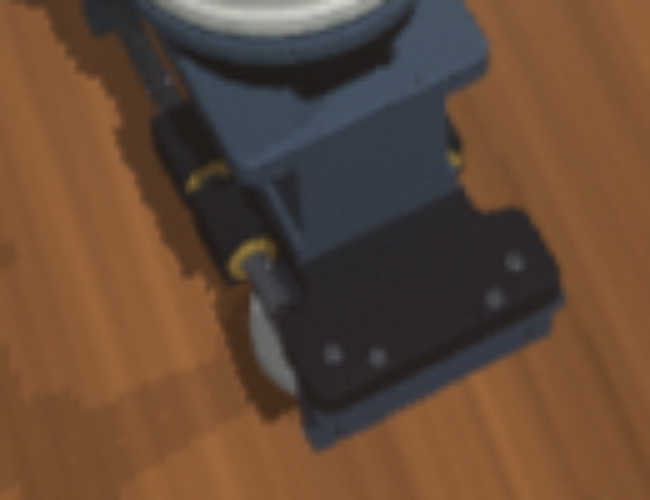

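The gripper hides the button, but the 3.5 N upward force shows contact at z≈18. I'll press on until the force jumps at the stop.

```bash
python3 -m jog '[[[0,0,0,0,0,0.001,1],[0,0,0,0,0,0.002,1],[0,0,0,0,0,0.003,1],[0,0,0,0,0,0.003,1]]]';python3 -m jog '[[[0,0,0,0,0,0.001,1],[0,0,0,0,0,0.002,1],[0,0,0,0,0,0.002,1],[0,0,0,0,0,0.002,1]]]'
```

```text
time: 11.6
ee_pos: [401.6, -308.1, 15.9]
eef_rot: [[-0.992, -0.124, 0.001], [-0.124, 0.992, -0.001], [-0.001, -0.001, -1.0]]
ft_force: [-0.0, 0.7, 29.8]
finger_gap: 0.2
grasp_force: 14.6
time: 11.93
ee_pos: [401.7, -308.1, 15.3]
eef_rot: [[-0.992, -0.124, 0.002], [-0.124, 0.992, -0.002], [-0.002, -0.002, -1.0]]
ft_force: [-5.4, 6.3, 65.0]
finger_gap: 0.3
grasp_force: 32.7
```

```bash
for i in 1 2 3 4; do python3 -m jog '[[[0,0,0,0,0,-0.001,1],[0,0,0,0,0,-0.0015,1],[0,0,0,0,0,-0.0015,1],[0,0,0,0,0,-0.0015,1]]]' | grep -E "ee_pos|ft"; done
```

```text
ee_pos: [401.7, -308.1, 15.7]
ft_force: [-2.1, 1.9, 37.9]
ee_pos: [401.6, -308.0, 16.2]
ft_force: [3.1, -1.4, 9.4]
ee_pos: [401.3, -307.7, 17.4]
ft_force: [2.7, -1.1, 4.0]
ee_pos: [401.1, -307.6, 18.9]
ft_force: [1.6, -2.6, 4.2]
```

```bash
for i in 1 2 3; do python3 -m jog '[[[0,0,0,0,0,-0.001,1],[0,0,0,0,0,-0.0015,1],[0,0,0,0,0,-0.0015,1],[0,0,0,0,0,-0.0015,1]]]' | grep -E "ee_pos|ft"; done
python3 -m jog '[[[0,0,0,0,0,-0.02,1],[0,0,0,0,0,-0.05,1],[0,0,0,0,0,-0.08,1],[0,0,0,0.01,-0.02,-0.11,1],[0,0,0,0.01,-0.05,-0.13,1],[0,0,0,0.01,-0.08,-0.13,1],[0,0,0,0.01,-0.11,-0.13,1],[0,0,0,0.01,-0.13,-0.13,1],[0,0,0,0.01,-0.14,-0.13,1],[0,0,0,0.01,-0.14,-0.13,1],[0,0,0,0.01,-0.14,-0.13,1]]]'
python3 look.py 6
python3 - <<'E'
from h import *
Z=dict(start_top=22,red_book=44,green_book=44,weight=65)
grab_frame("top")
for n,z in Z.items():
    for r in trace(n,"top")[:1]: print(n,r["conf"],r["pixel"])
f=grab_frame("side");cv2.imwrite("pics/end.png",f)
for n in("start_top",):
    for r in trace(n,"side")[:1]: print(n,r["conf"],r["pixel"])
E
```

```text
ee_pos: [401.0, -307.5, 20.4]
ft_force: [0.4, -1.6, 2.2]
ee_pos: [401.0, -307.5, 21.9]
ft_force: [-0.4, -0.3, 1.6]
ee_pos: [401.2, -307.5, 23.4]
ft_force: [0.3, 0.1, -0.1]
time: 15.18
ee_pos: [408.4, -447.0, 152.9]
eef_rot: [[-0.992, -0.124, -0.001], [-0.124, 0.992, 0.001], [0.001, 0.001, -1.0]]
ft_force: [0.2, 0.7, -0.3]
finger_gap: 0.6
grasp_force: 0.0
[-190.1200967  -433.20055198] [ 408.37244688 -447.02374948  152.93849071] 15.1833
top -8 [310.43602801 247.44086249] [309.44978853 212.85264493]
top -4 [309.6693136  247.48910772] [306.24244978 213.0508396 ]
top 0 [308.90776838 247.58984713] [303.0557242  213.46575059]
top 4 [308.15505704 247.74260318] [299.90434063 214.09558526]
conf 0.85 [308.5, 257.9]
[(array([380.20689655, 199.43678161]), array([371, 190,  20,  22, 261], dtype=int32)), (array([305.67379679, 233.77005348]), array([300, 219,  12,  30, 187], dtype=int32))]
side -8 [292.78874399 246.12876746] [331.29254281 235.74592486]
side -4 [292.45656608 245.54769651] [329.75870955 233.37499402]
side 0 [292.06779448 244.98640409] [328.00495791 231.09842285]
side 4 [291.62443918 244.44750836] [326.04158243 228.92519018]
[(array([373.51181102, 292.44094488]), array([368, 287,  12,  12, 127], dtype=int32))]
red_book 0.68 [292.3, 172.4]
green_book 0.84 [225.8, 223.6]
weight 0.73 [196.8, 312.7]
```

View pics/end.png

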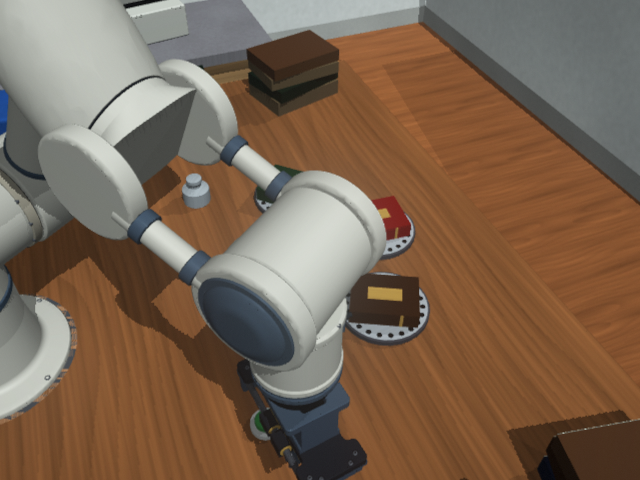

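View pics/look6.png

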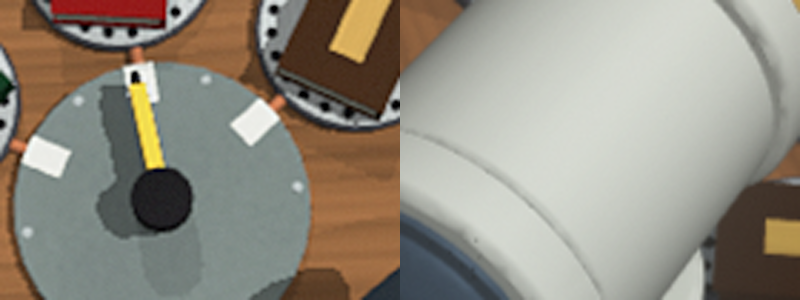

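The final views show the pointer still on the middle mark (tip at crop (135,75)), and the books and weight in place. The tool is clear. Force began at z≈22.4 and hit the stop at z≈16.3, which is the full 6 mm of button travel.

```bash
python3 -c "
from cell import job_done; print(job_done())"
```

```text
the job is handed in; nothing more can be done
None
```

The selector tip is over the red book's port mark (middle pad), the start button was pressed fully down and released, and the arm finished clear; the job is handed in, but no verdict was returned.

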